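Put the exhaust clamp away in the drop-door tool chest

ROBOT

A 6-joint arm with a two-finger parallel gripper is mounted at the origin on the work surface. World frame = base frame: x ahead of the robot, y to its left, z up, the work surface at z = 0. Lengths are in m, angles in degrees, forces in N, time in s.
With the tool pointing down it reaches from about 0.375 to 0.9 m from the base axis. Payload 3.1 kg.
Tool frame: the origin (TCP) lies at the very end of the fingers, on their centre line; the grasp point (between the pads) lies 19 mm behind it; z points along the fingers, y is the line along which they close (so a half turn about z gives the same grasp; the last joint's range is limited). The gripper opens to 85 mm and grips with 20 to 120 N. Pads are 22 mm wide; open, the fingers measure 114 mm over their backs; the gripper's body (76 mm by 85 mm) begins 54 mm behind the grasp point. The pads swing forward as they close: fully open they stand 13 mm farther back than shut.
Start: joints at [65.575, 30.224, 82.088, -0, 67.689, -10.227], TCP at [0.153, 0.606, 0.231] pointing down, gripper open.
Joint ranges: [-176.69, 176.69], [-43.24, 126.21], [12.49, 139.97], [-82, 262], [0, 151.66], [-163.58, 163.58]. Speed limits (degrees/s): [159.86, 159.86, 180, 180, 180, 180].

INTERFACE

Orientations are given as a 3x3 rotation matrix whose columns are the frame's x, y, z axes.
In Python, from rig import monitor, grab_frame, camera_params, env, cut_out, spot_point gives the robot as it stands. The module is installed in compiled form; this text tells all that it offers.
- The arm moves only by the tool apply_moves, never from a script. Its argument "moves" is text: rows parted by semicolons, each of 7 numbers parted by spaces: the opening, from 0 (shut) to 1 (fully open), then the shift along the tool's x, y, z scaled (see below), then the turn, a rotation vector about the tool's x, y, z scaled (see below). In form: jaw tx ty tz rx ry rz; .... A call has 1 to 10 rows; each row shifts and turns the commanded pose from where the row before left it, along the tool's axes as they then stand; what a row does not reach is not made up. The controller multiplies each number of a shift by 0.1 m and each number of a turn by 60 degrees. A row lasts 1/12 s, in which the tool goes at most 41.7 mm and 7.16 degrees, less where a joint would pass 70% of its speed; a pose out of reach is approached as far as the arm can. A call with a number of a shift or a turn outside -1 to 1 is refused whole. A call with a gripper value outside its range is refused whole. The fingers move at their own pace and stop on an object; the grip force is fixed at half the most. Time passes only in rows, so rows that do not move let the fingers close. It gives the time, the measured TCP pose, the force, the opening and the grip force at its end, in the units of the state.
- monitor.state(): the state, without advancing time (a new reading comes with each control period).
- grab_frame(name): name is "side" or "top" or "wrist"; returns the picture (400x640x3 uint8, red, green, blue); there is no depth.
- camera_params(name): a dict with "vertical_fov" (degrees; the focal length in pixels is half the picture's height over the tangent of half this angle, whatever the lens; pixels are square), "cx", "cy" (the principal point, pixels), "pose" (4x4, takes a point from camera to world coordinates); the wrist camera has in their place "T_tool_cam" (4x4, takes a point from camera to tool coordinates, whose origin is the TCP and whose axes are the flange's). Camera axes: x right, y up, looking along -z (the intrinsics and any distortion apply to the point x, -y, -z); pixel columns grow to the right and rows downward; lengths in m; the calibration is good to about 2 mm. A picture is of the moment at which its call begins: read the wrist's pose just before it. camera_params takes no time and is no camera call.
- env.sign_off(): hands the job in; it is judged then, once.
Trained networks look in the newest picture that a camera, given by its name, has taken for a name from the list of things; names that differ only in an ending like _2 or _b are one class to them, and where a whole thing is asked for, a point or a joint stands for the part that bears it (a point fixed in the world has none). Each returns a list of dicts, best first, with "score" (0 to 1); they miss things now and then, are a little off and sometimes report something else, mostly with a low value. They report only what shows in the picture. A call takes as long as a camera call. They do not tell look-alikes from the thing itself.
- cut_out(camera, target): "pixels" (400x640 bool, what is visible of it).
- spot_point(camera, target): "position" ([x, y, z] in m, in world coordinates, good to about 4 mm: a listed point, or the origin of a listed thing).
The state is a dict: "time_s": time; "q": joint angles; "joint_velocities": joint speeds; "joint_torque": joint torques, N m; "tool_pos": TCP position; "orientation": TCP orientation; "force": force on the tool from outside, world axes, zero at the start; "ft_torque": the same for the moment, N m; "finger_gap": finger opening in m; "grasp_force": force on a finger pad.
Only numpy, scipy, OpenCV 4.12 (cv2) and the standard library are available. Lean on these libraries where they do the work, as an engineer would, in place of code of your own. Each camera call takes 0.05 s, during which the arm holds its last target. There are 200 camera calls.

TASK

Pull the drop door of the red tool chest all the way down, set the chrome exhaust clamp down on the lowered door (do not drop it), then push the door back up until it is fully shut, so that the clamp slides away into the chest. Leave the funnel, the socket case and the tail light lens where they are.

Things in the scene. Friction and masses are not known exactly. Their poses are not given: they have to be found in the camera images.
- chest: Red steel tool chest fixed to the bench, 280 mm wide (its y), 200 mm deep (its x, 0 at the front to +200), flat roof 195 mm above the bench. Origin: on the bench below the hinge line, mid width; -x is its front, towards the robot; z up. Solid base up to 55 mm; above it one empty compartment, 268 wide, 194 deep, 134 mm high, its floor level with the lowered door, no sill between.
- hinge (a point): Middle of the door's hinge line, which runs along the chest's y on its front edge, 55 mm above the bench.
- door (a joint): Drop door's angle (rad): 0 shut and upright, growing as its top comes out to the front and down; stop at 1.54 (level, inner face up, 55 mm above the bench). May start slightly ajar. Stiff hinge: it stays where left; moving it takes 2 to 9 N at the handle. Red steel panel (grey inset outside) 276 mm wide, 140 mm from hinge to free edge, 10 mm thick, flat inside, 0.7 kg.
- handle (a point): Middle of the handle's round bar: steel, 12 mm thick, 110 mm long, along the chest's y, a leg at each end to the door's free edge. Door shut: 180 mm above and 20 mm behind the hinge line, 40 mm above the roof. Door down: 180 mm in front of and 20 mm above the hinge line. Pinched across (along the chest's x) from above, it can turn between the pads through the whole swing.
- clamp: Loose chrome exhaust clamp lying flat on the bench: ring of 50 mm outer, 42 mm inner diameter, 22 mm high, two ears (18 mm over both) with a dark bolt reaching 47 mm from the centre along its +x. Origin: centre of the ring's underside; z is the ring's axis, up. About 90 g. Easily gripped across the ring along its y. Starts in one of two places on the robot's right, the lens in the other.
- lens: White plastic tail light lens, loose bystander, 90 x 60 mm (x, y), 35 mm high. Origin: centre of its underside.
- funnel: Green plastic funnel standing mouth down, loose bystander, 110 mm across, 125 mm high. Origin: centre of its mouth on the bench.
- sockets: Black socket set case, shut, loose bystander, 130 x 200 mm (x, y), 38 mm high. Origin: centre of its underside.
Not all that is in view belongs to the job. There is more than one size of the clamp; the job needs the smallest.

How it is judged:
By the outcome, as a careful person would: the job done as asked, in the order asked, and still so for the second after the job is handed in, with the robot touching nothing.
It also fails if it takes over 72 s, if anything falls off the work surface, if the arm or the gripper's body presses on something with over 40 N, if the wrist force passes 120 N, or if a joint passes its speed limit or range.

## Working session

There is one attempt and no reset: what is moved stays moved. The work goes in short steps, Python scripts to look and compute and a tool call to move; the robot and the scene stay as the last step left them, time stands still between calls to the robot, and variables do not carry over. Pictures are saved under pics/ and viewed, at most 10 in all, crops included, and the job is handed in when it is done.

Besides the shell and the picture viewer there is one more tool, called as name(argument=value, ...) on one line, values as JSON. apply_moves: Moves the arm, as the interface text tells. Shifts and turns lie within -1 to 1; 1 stands for 0.1 m of shift or 60 degrees of turn. Its arguments: {"type":"object","properties":{"moves":{"type":"string"}},"required":["moves"]}

```bash
mkdir -p pics; cat > h.py <<'E'
import numpy as np, cv2
from rig import monitor, grab_frame, camera_params, env, cut_out, spot_point
np.set_printoptions(precision=4,suppress=True)
def save(n,im): cv2.imwrite(f'pics/{n}.png',im[:,:,::-1])
E
python3 - <<'E'
from h import *
s=monitor.state(); print(s['time_s'],s['tool_pos'],s['orientation'],s['finger_gap'])
for c in ['side','top','wrist']:
    p=camera_params(c); print(c,{k:(np.array(v) if not np.isscalar(v) else v) for k,v in p.items()})
ims=[]
for c in ['side','top']:
    im=grab_frame(c); save(c+'0',im)
    for t in ['chest','hinge','handle','clamp','lens','funnel','sockets']:
        try: print(c,t,[(np.round(d['position'],4),round(d['score'],2)) for d in spot_point(c,t)])
        except Exception as e: print(c,t,e)
    try:
        for d in cut_out(c,'clamp'):
            ys,xs=np.nonzero(d['pixels']); print(c,'clampmask',d['score'],xs.min(),xs.max(),ys.min(),ys.max(),len(xs))
    except Exception as e: print(e)
print(monitor.state()['time_s'])
E
```

```text
0.0 [0.1529 0.6052 0.2303] [[-0.9695  0.2453 -0.0009]
 [ 0.2453  0.9695 -0.002 ]
 [ 0.0004 -0.0022 -1.    ]] 0.08536510002431318
side {'vertical_fov': 46.09535429852878, 'cx': 324.06521526556423, 'cy': 200.65262325607475, 'pose': array([[ 0.9137,  0.2846, -0.29  ,  0.1077],
       [-0.4063,  0.6349, -0.6572, -0.8377],
       [-0.0029,  0.7183,  0.6957,  1.0714],
       [ 0.    ,  0.    ,  0.    ,  1.    ]])}
top {'vertical_fov': 57.6254056253602, 'cx': 318.4081670187525, 'cy': 200.97952766315834, 'pose': array([[-0.0061,  0.9838, -0.1789,  0.3054],
       [-0.9998, -0.0028,  0.019 ,  0.038 ],
       [ 0.0182,  0.179 ,  0.9837,  1.1492],
       [ 0.    ,  0.    ,  0.    ,  1.    ]])}
wrist {'vertical_fov': 65.83763595502944, 'cx': 322.7394385776799, 'cy': 199.02194412942563, 'T_tool_cam': array([[ 0.0014,  0.9617,  0.2741,  0.0703],
       [ 1.    , -0.0013, -0.0007,  0.0003],
       [-0.0003,  0.2741, -0.9617, -0.143 ],
       [ 0.    ,  0.    ,  0.    ,  1.    ]])}
side chest [(array([ 0.6484,  0.0988, -0.0015]), 0.91), (array([0.647 , 0.0982, 0.0565]), 0.47), (array([ 0.6023, -0.28
[... 495 characters left out ...]
sk 0.55 299 338 341 370 557
top chest [(array([ 0.6555,  0.1004, -0.0027]), 0.77), (array([0.5936, 0.4943, 0.0018]), 0.35)]
top hinge [(array([0.6501, 0.0935, 0.0536]), 0.66)]
top handle [(array([0.6499, 0.0991, 0.2367]), 0.65)]
top clamp [(array([ 0.4309, -0.43  , -0.0048]), 0.77), (array([ 0.4518, -0.2878,  0.003 ]), 0.67), (array([ 0.3033, -0.3191,  0.0015]), 0.65)]
top lens [(array([ 0.5982, -0.2824, -0.0036]), 0.89), (array([ 0.4517, -0.2869,  0.0032]), 0.44)]
top funnel [(array([0.5942, 0.4932, 0.0006]), 0.64)]
top sockets [(array([ 0.3707,  0.4502, -0.0023]), 0.63)]
top clampmask 0.74 405 428 210 230 234
top clampmask 0.59 444 472 215 241 276
top clampmask 0.57 415 439 245 278 432
0.9
```

```bash
python3 - <<'E'
import cv2,numpy as np
s=cv2.imread('pics/side0.png');t=cv2.imread('pics/top0.png')
a=cv2.resize(s,(800,500)); 
cv2.imwrite('pics/side1.png',a)
b=cv2.resize(t[190:300,380:500],(480,440),interpolation=cv2.INTER_CUBIC); c=cv2.resize(t,(0,0),fx=.5,fy=.5)
o=np.zeros((600,800,3),np.uint8);o[:440,:480]=b;o[:200,480:]=c;
d=cv2.resize(s[300:400,280:420],(320,229));o[220:449,480:]=d
cv2.imwrite('pics/comb.png',o)
E
```

```text
(no output)
```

View pics/side1.png

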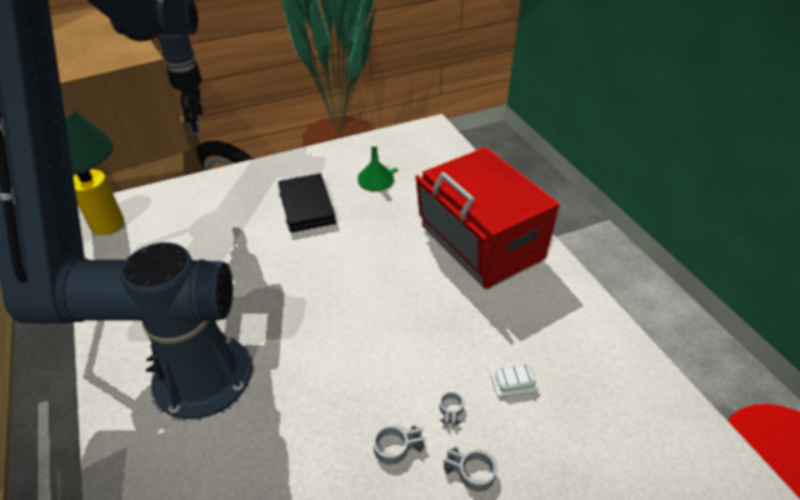

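View pics/comb.png

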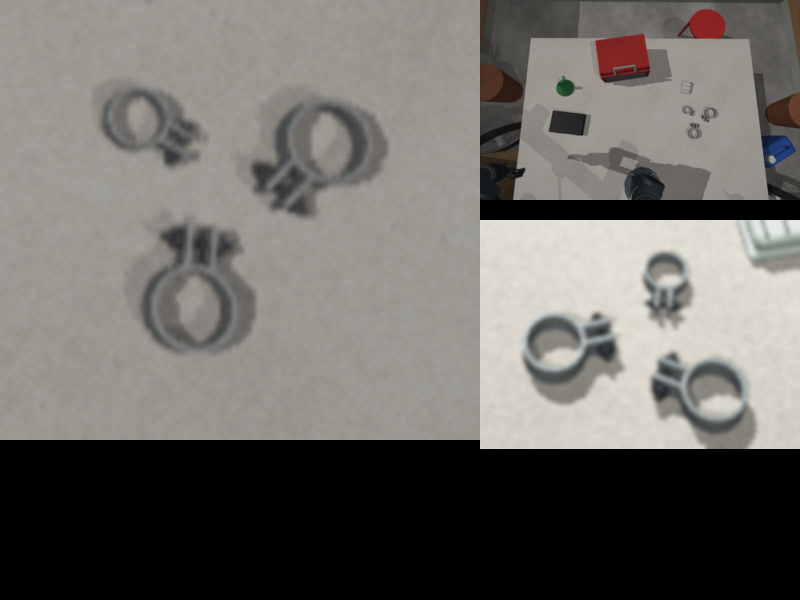

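The side view shows the chest at the right rear with its handle at about (455,190). The top crop shows three clamps. The smallest is the upper left one, near (0.452, -0.288), and its ears point to -y and slightly -x. Next I measure the yaws and plan the first move.

```bash
cat >> h.py <<'E'
from scipy.spatial.transform import Rotation as R
def rays(c,uv,T=None):
    p=camera_params(c); f=200/np.tan(np.radians(p['vertical_fov']/2)); uv=np.asarray(uv,float).reshape(-1,2)
    d=np.c_[(uv[:,0]-p['cx'])/f,-(uv[:,1]-p['cy'])/f,-np.ones(len(uv))]
    M=np.array(p['pose']) if T is None else T@np.array(p['T_tool_cam'])
    return M[:3,3],d@M[:3,:3].T
def onplane(c,uv,z,T=None):
    o,d=rays(c,uv,T); return o+d*((z-o[2])/d[:,2])[:,None]
def tcpT(s=None):
    s=s or monitor.state(); T=np.eye(4);T[:3,:3]=s['orientation'];T[:3,3]=s['tool_pos'];return T
def mask_uv(c,t,i=0):
    ds=cut_out(c,t); 
    if len(ds)<=i: return None
    ys,xs=np.nonzero(ds[i]['pixels']); return np.c_[xs,ys]
def plan(target,head,n,jaw,tilt=None,start=None):
    """rows to world point, straight down tool with x heading (deg), in n equal rows; printed in move units"""
    T=start if start is not None else tcpT(); h=np.radians(head)
    Rt=np.array([[np.cos(h),np.sin(h),0],[np.sin(h),-np.cos(h),0],[0,0,-1]])
    rv=R.from_matrix(T[:3,:3].T@Rt).as_rotvec(); dp=(np.asarray(target)-T[:3,3])/n
    out=[];Rc=T[:3,:3]
    for k in range(n):
        out.append(np.r_[jaw,Rc.T@dp/0.1,np.degrees(rv)/n/60]); Rc=Rc@R.from_rotvec(rv/n).as_matrix()
    print('; '.join(' '.join(f'{v:.3f}'.rstrip('0').rstrip('.') if abs(v)>=5e-4 else '0' for v in r) for r in out))
E
python3 - <<'E'
from h import *
def pca(P):
    m=P.mean(0);u,s,v=np.linalg.svd(P-m,full_matrices=False);return m,v[0],s
for c in ['top','side']:
    im=grab_frame(c)
    uv=mask_uv(c,'handle'); P=onplane(c,uv,.235)[:,:2]; 
    m,v,s=pca(P); print(c,'handle',len(uv),m,v,'yaw of y axis-90',np.degrees(np.arctan2(v[1],v[0]))%180-90, np.ptp(P@v))
    uv=mask_uv(c,'chest')
    hsv=cv2.cvtColor(im,cv2.COLOR_RGB2HSV)
    ms=np.zeros((400,640),bool);ms[uv[:,1],uv[:,0]]=1
    red=ms&((hsv[:,:,0]<8)|(hsv[:,:,0]>172))&(hsv[:,:,1]>150)
    V=hsv[:,:,2]; print('V pct',np.percentile(V[red],[10,30,50,70,90]))
    roof=(red&(V>np.percentile(V[red],60)*.85)).astype(np.uint8)
    cn=max(cv2.findContours(roof,0,2)[0],key=cv2.contourArea)
    q=cv2.approxPolyDP(cn,6,True)[:,0]; Q=onplane(c,q,.195); print(c,'roof',q.tolist(),Q[:,:2].tolist())
    # clamp
    for d in cut_out(c,'clamp'):
        ys,xs=np.nonzero(d['pixels']);P=onplane(c,np.c_[xs,ys],.011)[:,:2];m,v,s=pca(P)
        if np.linalg.norm(m-[.452,-.288])<.05:
            t=(P-m)@v; print(c,'clamp',m,v,np.degrees(np.arctan2(v[1],v[0])),'skew',(t**3).mean(), np.ptp(t),np.ptp((P-m)@[-v[1],v[0]]))
plan([.65,.1,.38],92,20,1)
E
```

```text
top handle 1529 [0.6131 0.092 ] [ 0.1516 -0.9884] yaw of y axis-90 8.71827133822812 0.2575051472612096
V pct [108. 126. 128. 130. 133.]
top roof [[327, 68], [232, 81], [240, 146], [264, 143], [273, 132], [338, 132]] [[0.8653551554848489, -0.0073387956328601345], [0.8241407840339292, 0.2616272071088644], [0.6322315136840959, 0.23291029543035302], [0.640829430209956, 0.16769303790493043], [0.6725763466672763, 0.14360399552360803], [0.6727362369728965, -0.03579007779695955]]
top clamp [ 0.4468 -0.2972] [0.3136 0.9496] 71.72315578378696 skew 3.7733306867882832e-06 0.07544884505579594 0.0516581653654211
side handle 2088 [ 0.5867 -0.0039] [-0.0626 -0.998 ] yaw of y axis-90 -3.589918760696463 0.34891690372682316
V pct [ 78.  84. 182. 189. 193.]
side roof [[339, 137], [348, 145], [354, 136], [374, 152], [377, 171], [393, 186], [446, 162], [389, 119]] [[0.6313081294767044, 0.23156084147935352], [0.6389354957146252, 0.18340046100336704], [0.676252737567091, 0.21708551160799638], [0.694935000898161, 0.12056088993459657], [0.6610831332109731, 0.03972551779340039], [0.6708230969584406, -0.0345946
[... 199 characters left out ...]
07749112794114715 0.04376173286589448
1 -0.303 -0.184 -0.074 0 0 0.062; 1 -0.314 -0.164 -0.074 0 0 0.062; 1 -0.324 -0.144 -0.074 0 0 0.062; 1 -0.333 -0.123 -0.074 0 0 0.062; 1 -0.34 -0.101 -0.074 0 0 0.062; 1 -0.346 -0.079 -0.074 0 0 0.062; 1 -0.35 -0.057 -0.074 0 0 0.062; 1 -0.353 -0.034 -0.074 0 0 0.062; 1 -0.354 -0.011 -0.074 0 0 0.062; 1 -0.354 0.012 -0.074 0 0 0.062; 1 -0.353 0.034 -0.074 0 0 0.062; 1 -0.35 0.057 -0.074 0 0 0.062; 1 -0.345 0.079 -0.074 0 0 0.062; 1 -0.34 0.102 -0.074 0 0 0.062; 1 -0.332 0.123 -0.074 0 0 0.062; 1 -0.324 0.144 -0.074 0 0 0.062; 1 -0.314 0.165 -0.074 0 0 0.062; 1 -0.303 0.185 -0.074 0 0 0.062; 1 -0.29 0.204 -0.074 0 0 0.062; 1 -0.276 0.222 -0.074 0 0 0.062
```

```bash
python3 - <<'E'
from h import *
plan([.63,.097,.36],98.7,18,1)
E
```

```text
1 -0.326 -0.209 -0.071 0 0 0.062; 1 -0.339 -0.187 -0.071 0 0 0.062; 1 -0.35 -0.165 -0.071 0 0 0.062; 1 -0.36 -0.142 -0.071 0 0 0.062; 1 -0.369 -0.118 -0.071 0 0 0.062; 1 -0.376 -0.094 -0.071 0 0 0.062; 1 -0.381 -0.069 -0.071 0 0 0.062; 1 -0.385 -0.044 -0.071 0 0 0.062; 1 -0.387 -0.019 -0.071 0 0 0.062; 1 -0.387 0.006 -0.071 0 0 0.062; 1 -0.386 0.031 -0.071 0 0 0.062; 1 -0.383 0.056 -0.071 0 0 0.062; 1 -0.379 0.081 -0.071 0 0 0.062; 1 -0.373 0.105 -0.071 0 0 0.062; 1 -0.365 0.129 -0.071 0 0 0.062; 1 -0.356 0.153 -0.071 0 0 0.062; 1 -0.345 0.176 -0.071 0 0 0.062; 1 -0.333 0.198 -0.071 0 0 0.062
```

apply_moves(moves="1 -0.33 -0.21 -0.07 0 0 0.06; 1 -0.34 -0.19 -0.07 0 0 0.06; 1 -0.35 -0.165 -0.07 0 0 0.06; 1 -0.36 -0.14 -0.07 0 0 0.06; 1 -0.37 -0.12 -0.07 0 0 0.06; 1 -0.375 -0.095 -0.07 0 0 0.06; 1 -0.38 -0.07 -0.07 0 0 0.06; 1 -0.385 -0.045 -0.07 0 0 0.06; 1 -0.385 -0.02 -0.07 0 0 0.06; 1 -0.385 0.005 -0.07 0 0 0.06")

```text
time_s: 2.13
tool_pos: [0.4216, 0.3239, 0.3019]
orientation: [[-0.638, 0.77, 0.0], [0.77, 0.638, 0.0], [-0.0, 0.0, -1.0]]
force: [0.3, -0.3, 0.7]
finger_gap: 0.0854
grasp_force: 0.0
```

apply_moves(moves="1 -0.385 0.03 -0.07 0 0 0.06; 1 -0.385 0.055 -0.07 0 0 0.06; 1 -0.38 0.08 -0.07 0 0 0.06; 1 -0.375 0.105 -0.07 0 0 0.06; 1 -0.365 0.13 -0.07 0 0 0.065; 1 -0.355 0.155 -0.07 0 0 0.065; 1 -0.345 0.175 -0.07 0 0 0.065; 1 -0.335 0.2 -0.07 0 0 0.065; 1 0 0 0 0 0 0; 1 0 0 0 0 0 0")

```text
time_s: 2.97
tool_pos: [0.64, 0.1024, 0.357]
orientation: [[-0.167, 0.986, 0.0], [0.986, 0.167, 0.0], [0.0, 0.0, -1.0]]
force: [-1.2, -0.1, -1.5]
finger_gap: 0.0856
grasp_force: 0.0
```

```bash
python3 - <<'E'
from h import *
s=monitor.state();T=tcpT(s);im=grab_frame('wrist');save('w1',im)
print(s['time_s'],s['tool_pos'],s['orientation'],s['force'])
for t in ['chest','hinge','handle']: print(t,[(np.round(d['position'],4),round(d['score'],2)) for d in spot_point('wrist',t)])
E
```

```text
2.9667 [0.64   0.1024 0.357 ] [[-0.1671  0.9859  0.0004]
 [ 0.9859  0.1671  0.0001]
 [ 0.      0.0004 -1.    ]] [-1.1814 -0.1097 -1.5382]
chest [(array([0.6476, 0.0993, 0.0004]), 0.93)]
hinge [(array([0.6467, 0.0996, 0.0528]), 0.94)]
handle [(array([0.6525, 0.0997, 0.2318]), 0.62)]
```

View pics/w1.png

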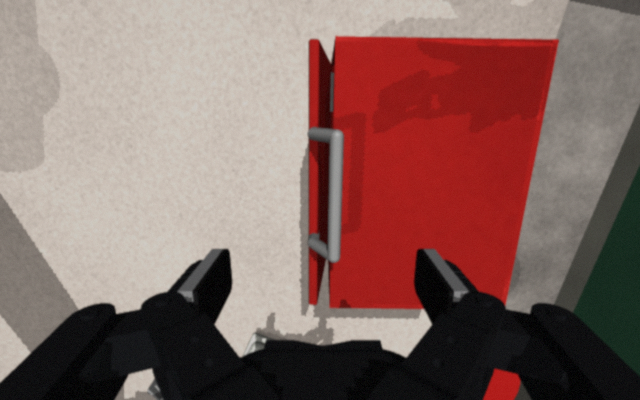

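The wrist view shows the door ajar. The bar runs from (336,132) to (334,260), and the roof's front edge from (336,37) to (329,307).

```bash
python3 - <<'E'
from h import *
T=tcpT()
def seg(n,uv,z):
    P=onplane('wrist',uv,z,T)[:,:2]; v=P[0]-P[1]; print(n,P.tolist(),'yaw',np.degrees(np.arctan2(v[1],v[0]))-90,np.linalg.norm(v)); return P
b=seg('bar',[[336,134],[335,258]],.235)
r=seg('rooffront',[[336,37],[329,307]],.195)
k=seg('roofback',[[556,41],[511,306]],.195)
# bar triangulated: wrist vs side/top via handle mid in other views
im=grab_frame('top');save('t2',im[115:160,225:360]);im=grab_frame('side');save('s2',im[120:240,320:460])
E
```

```text
bar [[0.6389384360018225, 0.15831801196727152], [0.6592208217016259, 0.045425365481418734]] yaw 10.185149042314961 0.11470015170109985
rooffront [[0.6253215806215259, 0.23941202612182622], [0.668948041510531, -0.03558264178982837]] yaw 9.01454918406786 0.2784337182697906
roofback [[0.8199887133571963, 0.27035061307477937], [0.8726131129695981, 0.0017450267834941413]] yaw 11.084815631951827 0.27371205384756225
```

apply_moves(moves="1 -0.03 0.1 0.35 0 0 0; 0.6 0 0 0.35 0 0 0; 0.6 0 0 0.35 0 0 0; 0.6 0 0 0.24 0 0 0; 0.6 0 0 0.1 0 0 0; 0.6 0 0 0 0 0 0; 0.3 0 0 0 0 0 0; 0.3 0 0 0 0 0 0; 0.3 0 0 0 0 0 0")

```text
time_s: 4.02
tool_pos: [0.6504, 0.1034, 0.2209]
orientation: [[-0.171, 0.985, 0.005], [0.985, 0.171, -0.0], [-0.001, 0.005, -1.0]]
force: [0.2, 0.5, 0.0]
finger_gap: 0.0258
grasp_force: 0.0
```

```bash
python3 - <<'E'
from h import *
s=monitor.state();T=tcpT(s);a=grab_frame('wrist');b=grab_frame('side')
print(s['time_s'],s['tool_pos'],s['orientation'],s['force'],s['finger_gap'])
o=np.zeros((600,800,3),np.uint8);o[:400,:640]=a;o[400:600,:280]=cv2.resize(b[120:220,320:460],(280,200));save('w2',o)
E
```

```text
4.0167 [0.6504 0.1034 0.2209] [[-0.1706  0.9853  0.0049]
 [ 0.9853  0.1706 -0.    ]
 [-0.0009  0.0048 -1.    ]] [0.1717 0.5424 0.0414] 0.025793537292592168
```

View pics/w2.png

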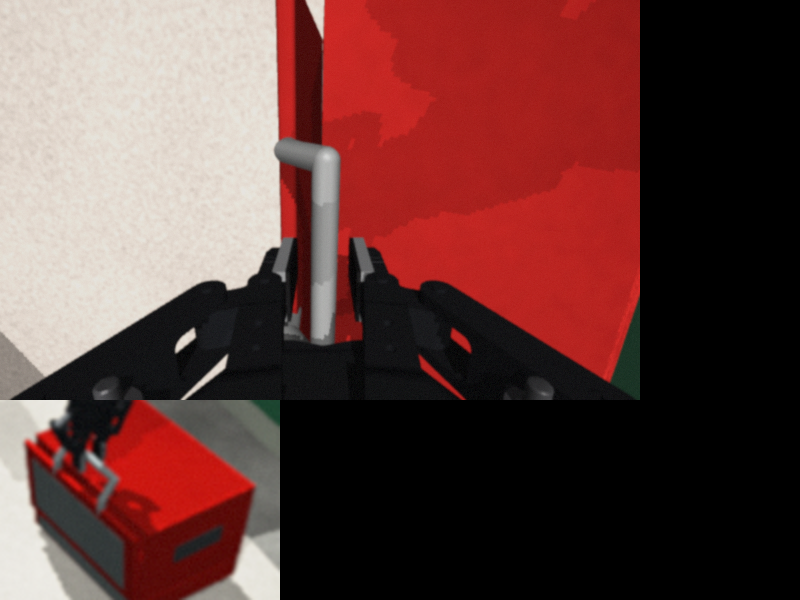

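The bar is centred between the pads. I close on it and compute the arc for pulling the door down.

```bash
cat >> h.py <<'E'
def arc(t0,t1,n,jaw=0):
    th=np.linspace(t0,t1,n+1)-.1107; x=-.1811*np.sin(th);z=.1811*np.cos(th)
    for a,b in zip(np.diff(x)*10,-np.diff(z)*10): print(f'{jaw} 0 {a:.3f} {b:.3f} 0 0 0',end='; ')
    print()
E
python3 - <<'E'
from h import *
arc(.092,1.55,24)
E
```

```text
0 0 -0.110 0.001 0 0 0; 0 0 -0.110 0.008 0 0 0; 0 0 -0.109 0.015 0 0 0; 0 0 -0.108 0.021 0 0 0; 0 0 -0.106 0.028 0 0 0; 0 0 -0.105 0.034 0 0 0; 0 0 -0.102 0.040 0 0 0; 0 0 -0.100 0.047 0 0 0; 0 0 -0.097 0.053 0 0 0; 0 0 -0.093 0.058 0 0 0; 0 0 -0.090 0.064 0 0 0; 0 0 -0.086 0.069 0 0 0; 0 0 -0.081 0.074 0 0 0; 0 0 -0.077 0.079 0 0 0; 0 0 -0.072 0.084 0 0 0; 0 0 -0.066 0.088 0 0 0; 0 0 -0.061 0.092 0 0 0; 0 0 -0.055 0.095 0 0 0; 0 0 -0.049 0.098 0 0 0; 0 0 -0.043 0.101 0 0 0; 0 0 -0.037 0.104 0 0 0; 0 0 -0.031 0.106 0 0 0; 0 0 -0.024 0.107 0 0 0; 0 0 -0.018 0.109 0 0 0;
```

apply_moves(moves="0 0 0 0 0 0 0; 0 0 0 0 0 0 0; 0 0 0 0 0 0 0; 0 0 0 0 0 0 0")

```text
time_s: 4.45
tool_pos: [0.65, 0.1033, 0.2198]
orientation: [[-0.17, 0.985, 0.003], [0.985, 0.17, 0.0], [-0.0, 0.003, -1.0]]
force: [-0.4, 1.1, 5.5]
finger_gap: 0.0097
grasp_force: 58.7
```

apply_moves(moves="0 0 -0.11 0.001 0 0 0; 0 0 -0.11 0.008 0 0 0; 0 0 -0.109 0.015 0 0 0; 0 0 -0.108 0.021 0 0 0; 0 0 -0.106 0.028 0 0 0; 0 0 -0.105 0.034 0 0 0; 0 0 -0.102 0.04 0 0 0; 0 0 -0.1 0.047 0 0 0")

```text
time_s: 5.12
tool_pos: [0.5687, 0.0904, 0.2015]
orientation: [[-0.169, 0.986, 0.011], [0.986, 0.169, 0.004], [0.002, 0.011, -1.0]]
force: [1.5, 4.6, 7.2]
finger_gap: 0.0098
grasp_force: 59.8
```

apply_moves(moves="0 0 -0.097 0.053 0 0 0; 0 0 -0.093 0.058 0 0 0; 0 0 -0.09 0.064 0 0 0; 0 0 -0.086 0.069 0 0 0; 0 0 -0.081 0.074 0 0 0; 0 0 -0.077 0.079 0 0 0; 0 0 -0.072 0.084 0 0 0; 0 0 -0.066 0.088 0 0 0")

```text
time_s: 5.78
tool_pos: [0.5026, 0.0797, 0.1429]
orientation: [[-0.167, 0.986, 0.008], [0.986, 0.167, 0.004], [0.003, 0.008, -1.0]]
force: [4.9, 9.5, 1.6]
finger_gap: 0.0096
grasp_force: 60.9
```

apply_moves(moves="0 0 -0.061 0.092 0 0 0; 0 0 -0.055 0.095 0 0 0; 0 0 -0.049 0.098 0 0 0; 0 0 -0.043 0.101 0 0 0; 0 0 -0.037 0.104 0 0 0; 0 0 -0.031 0.106 0 0 0; 0 0 -0.024 0.107 0 0 0; 0 0 -0.018 0.109 0 0 0; 0 0 0 0 0 0 0")

```text
time_s: 6.53
tool_pos: [0.4725, 0.0726, 0.0614]
orientation: [[-0.168, 0.986, 0.009], [0.986, 0.168, 0.001], [-0.001, 0.009, -1.0]]
force: [5.9, 5.1, -0.8]
finger_gap: 0.0096
grasp_force: 66.3
```

apply_moves(moves="0 0 -0.005 0.03 0 0 0; 0 0 0 0.03 0 0 0; 0 0 0 0 0 0 0")

```text
time_s: 6.78
tool_pos: [0.4727, 0.0721, 0.0593]
orientation: [[-0.169, 0.986, 0.012], [0.986, 0.169, -0.0], [-0.002, 0.011, -1.0]]
force: [-1.2, 2.1, 38.0]
finger_gap: 0.0096
grasp_force: 73.0
```

apply_moves(moves="0 0 0 -0.04 0 0 0; 0.35 0 0 0 0 0 0; 0.35 0 0 0 0 0 0; 0.35 0 0 0 0 0 0; 0.35 0 0 -0.1 0 0 0; 0.35 0 0 -0.3 0 0 0; 0.5 0 0 -0.4 0 0 0; 0.7 0 0 -0.4 0 0 0; 1 0 0 -0.4 0 0 0; 1 0 0 0 0 0 0")

```text
time_s: 7.62
tool_pos: [0.4721, 0.0717, 0.2249]
orientation: [[-0.171, 0.985, 0.013], [0.985, 0.171, -0.001], [-0.004, 0.013, -1.0]]
force: [1.1, 0.2, -0.1]
finger_gap: 0.0767
grasp_force: 0.0
```

```bash
python3 - <<'E'
from h import *
s=monitor.state();T=tcpT(s);print(s['time_s'],s['tool_pos'],s['force'])
a=grab_frame('wrist');b=grab_frame('side')
for c in ['wrist','side']:
  for t in ['handle','hinge','clamp']: print(c,t,[(np.round(d['position'],4),round(d['score'],2)) for d in spot_point(c,t)])
o=np.zeros((600,800,3),np.uint8);o[:400,:640]=a;o[400:600,:280]=cv2.resize(b[120:220,320:460],(280,200));save('w3',o)
plan([.44,-.27,.28],65,12,1)
E
```

```text
7.6167 [0.4721 0.0717 0.2249] [ 1.081   0.2151 -0.0767]
wrist handle [(array([0.4793, 0.0696, 0.0821]), 0.64)]
wrist hinge []
wrist clamp []
side handle [(array([0.4717, 0.0709, 0.0771]), 0.87)]
side hinge [(array([0.6465, 0.0984, 0.058 ]), 0.85)]
side clamp [(array([ 0.3101, -0.3184,  0.0018]), 0.91), (array([ 0.4343, -0.4344,  0.0067]), 0.63), (array([ 0.4529, -0.2858,  0.0001]), 0.54)]
1 -0.277 -0.071 -0.052 0 0 0.048; 1 -0.28 -0.057 -0.052 0 0 0.048; 1 -0.283 -0.043 -0.052 0 0 0.048; 1 -0.284 -0.028 -0.052 0 0 0.048; 1 -0.286 -0.014 -0.053 0 0 0.048; 1 -0.286 0.001 -0.053 0 0 0.048; 1 -0.285 0.015 -0.053 0 0 0.048; 1 -0.284 0.03 -0.053 0 0 0.048; 1 -0.282 0.044 -0.053 0 0 0.048; 1 -0.28 0.058 -0.052 0 0 0.048; 1 -0.277 0.072 -0.052 0 0 0.048; 1 -0.273 0.086 -0.052 0 0 0.048
```

View pics/w3.png

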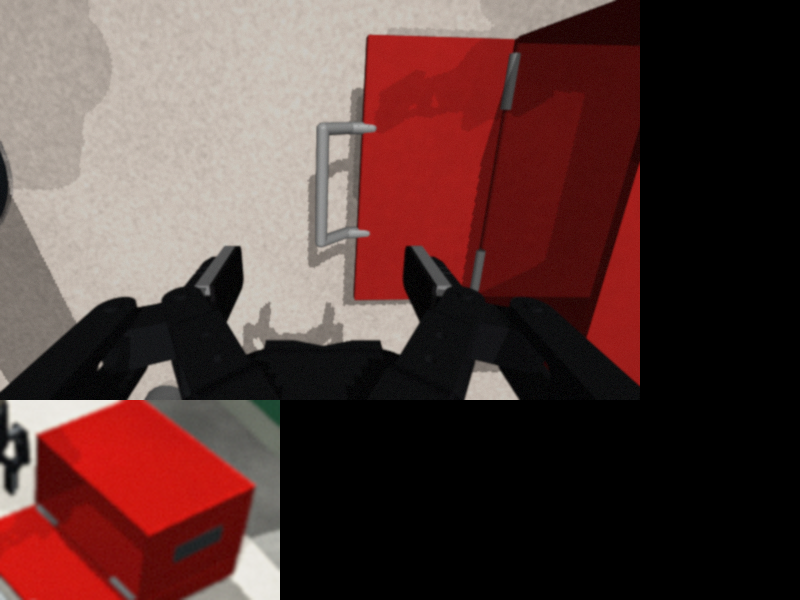

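The door is level and the bar is free at image position (322,185). Next is the clamp.

```bash
python3 - <<'E'
from h import *
plan([.437,-.318,.25],65,12,1)
E
```

```text
1 -0.316 -0.08 -0.027 0 0 0.048; 1 -0.32 -0.064 -0.027 0 0 0.048; 1 -0.322 -0.048 -0.027 0 0 0.048; 1 -0.324 -0.031 -0.027 0 0 0.048; 1 -0.326 -0.015 -0.028 0 0 0.048; 1 -0.326 0.002 -0.028 0 0 0.048; 1 -0.325 0.018 -0.028 0 0 0.048; 1 -0.324 0.035 -0.028 0 0 0.048; 1 -0.322 0.051 -0.028 0 0 0.048; 1 -0.319 0.067 -0.028 0 0 0.048; 1 -0.315 0.083 -0.027 0 0 0.048; 1 -0.311 0.099 -0.027 0 0 0.048
```

apply_moves(moves="1 -0.315 -0.08 -0.02 0 0 0.048; 1 -0.32 -0.065 -0.02 0 0 0.048; 1 -0.32 -0.05 -0.02 0 0 0.048; 1 -0.325 -0.03 -0.02 0 0 0.048; 1 -0.325 -0.015 -0.02 0 0 0.048; 1 -0.325 0 -0.02 0 0 0.048; 1 -0.325 0.02 -0.02 0 0 0.048; 1 -0.325 0.035 -0.02 0 0 0.048; 1 -0.32 0.05 -0.02 0 0 0.048; 1 -0.32 0.065 -0.02 0 0 0.048")

```text
time_s: 8.85
tool_pos: [0.4423, -0.2538, 0.2377]
orientation: [[0.328, 0.945, -0.002], [0.945, -0.328, 0.002], [0.001, -0.002, -1.0]]
force: [0.8, -1.3, -0.0]
finger_gap: 0.0854
grasp_force: 0.0
```

apply_moves(moves="1 -0.315 0.085 -0.02 0 0 0.048; 1 -0.31 0.1 -0.02 0 0 0.048; 1 0 0 0 0 0 0; 1 0 0 0 0 0 0")

```text
time_s: 9.18
tool_pos: [0.4381, -0.3191, 0.2415]
orientation: [[0.421, 0.907, -0.001], [0.907, -0.421, 0.002], [0.001, -0.002, -1.0]]
force: [0.4, -0.3, -1.0]
finger_gap: 0.0856
grasp_force: 0.0
```

```bash
python3 - <<'E'
from h import *
s=monitor.state();T=tcpT(s);print(s['time_s'],s['tool_pos'],s['orientation'])
a=grab_frame('wrist');save('w4',a)
print([(np.round(d['position'],4),round(d['score'],2)) for d in spot_point('wrist','clamp')])
for d in cut_out('wrist','clamp'):
    ys,xs=np.nonzero(d['pixels']);P=onplane('wrist',np.c_[xs,ys],.015,T)[:,:2]
    r=cv2.minAreaRect(P.astype(np.float32)*1000); print(d['score'],xs.min(),xs.max(),ys.min(),ys.max(),P.mean(0),r)
E
```

```text
9.1833 [ 0.4381 -0.3191  0.2415] [[ 0.4213  0.9069 -0.0012]
 [ 0.9069 -0.4213  0.0015]
 [ 0.0009 -0.0018 -1.    ]]
[(array([ 0.3046, -0.3212,  0.0016]), 0.96), (array([ 0.43  , -0.4303, -0.0006]), 0.95), (array([ 0.4521, -0.2859,  0.0012]), 0.56)]
0.92 307 383 218 279 [ 0.4205 -0.4227] ((422.68609619140625, -422.5672912597656), (75.4741439819336, 103.92623901367188), 36.28981399536133)
0.9 302 343 119 180 [ 0.4446 -0.2977] ((447.2855529785156, -295.7709045410156), (72.2126235961914, 48.606292724609375), 64.11907958984375)
0.86 196 278 184 243 [ 0.3161 -0.3214] ((316.98345947265625, -319.5225524902344), (108.86649322509766, 70.54742431640625), 0.05483722314238548)
```

View pics/w4.png

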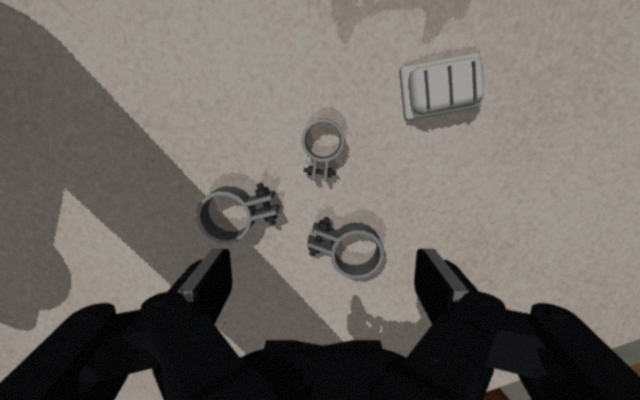

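The smallest clamp's ring centre is at about (323,139) and its ears point straight down in the image. That lines it up with the tool's x axis, and its size measures 72 x 49 mm, as expected. I approach it now.

apply_moves(moves="1 0.15 0 0.3 0 0 0; 1 0.15 0 0.4 0 0 0; 1 0.055 -0.01 0.4 0 0 0; 1 0 0 0.4 0 0 0; 1 0 0 0.2 0 0 0; 1 0 0 0.1 0 0 0; 1 0 0 0 0 0 0; 1 0 0 0 0 0 0")

```text
time_s: 10.0
tool_pos: [0.4529, -0.2849, 0.0642]
orientation: [[0.418, 0.909, 0.0], [0.909, -0.418, -0.0], [-0.0, 0.0, -1.0]]
force: [1.1, -0.1, 0.4]
finger_gap: 0.0857
grasp_force: 0.0
```

```bash
python3 - <<'E'
from h import *
s=monitor.state();T=tcpT(s);print(s['time_s'],s['tool_pos'],s['orientation'][:2])
a=grab_frame('wrist');save('w5',a)
print([(np.round(d['position'],4),round(d['score'],2)) for d in spot_point('wrist','clamp')])
E
```

```text
10.0 [ 0.4529 -0.2849  0.0642] [[ 0.4177  0.9086  0.0001]
 [ 0.9086 -0.4177 -0.0001]]
[]
```

View pics/w5.png

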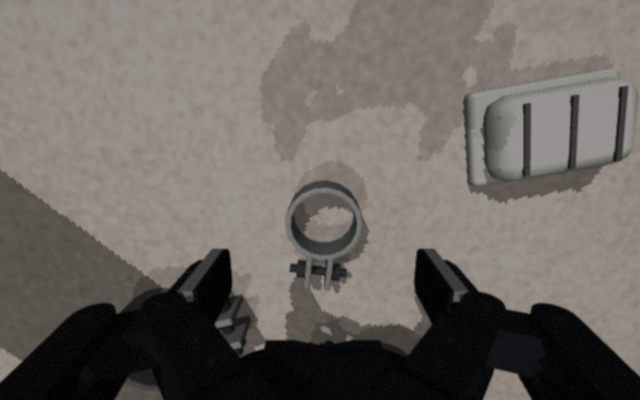

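The ring top is at (324,223), which puts it within 2 mm of the TCP. I descend and grip.

apply_moves(moves="1 0.015 0.01 0.2 0 0 0; 1 0 0 0.2 0 0 0; 1 0 0 0.15 0 0 0; 1 0 0 0.05 0 0 0; 1 0 0 0 0 0 0; 0 0 0 0 0 0 0; 0 0 0 0 0 0 0; 0 0 0 0 0 0 0; 0 0 0 0 0 0 0; 0 0 0 0 0 0 0")

```text
time_s: 10.93
tool_pos: [0.4546, -0.285, 0.0057]
orientation: [[0.418, 0.908, 0.002], [0.908, -0.418, -0.002], [-0.001, 0.002, -1.0]]
force: [-0.6, 1.1, 7.7]
finger_gap: 0.0479
grasp_force: 60.3
```

apply_moves(moves="0 0 0 -0.05 0 0 0; 0 0 0 -0.15 0 0 0; 0 0 0 -0.3 0 0 0; 0 0 0 -0.4 0 0 0; 0 0 0 -0.4 0 0 0; 0 0 0 -0.4 0 0 0; 0 0 0 -0.2 0 0 0; 0 0 0 0 0 0 0")

```text
time_s: 11.6
tool_pos: [0.4565, -0.2865, 0.1997]
orientation: [[0.419, 0.908, 0.009], [0.908, -0.419, -0.008], [-0.004, 0.012, -1.0]]
force: [0.5, -0.9, -0.7]
finger_gap: 0.0481
grasp_force: 62.1
```

```bash
python3 - <<'E'
from h import *
plan([.5745,.0893,.2],99.6,18,0)
E
```

```text
0 0.217 -0.028 -0.001 0.001 0 -0.032; 0 0.218 -0.021 -0.001 0.001 0 -0.032; 0 0.218 -0.013 -0.001 0.001 0 -0.032; 0 0.219 -0.006 -0.001 0.001 0 -0.032; 0 0.219 0.001 -0.001 0.001 0 -0.032; 0 0.219 0.008 -0.001 0.001 0 -0.032; 0 0.218 0.016 -0.001 0.001 0 -0.032; 0 0.218 0.023 -0.001 0.001 0 -0.032; 0 0.217 0.03 -0.001 0.001 0 -0.032; 0 0.216 0.037 -0.001 0.001 0 -0.032; 0 0.214 0.045 -0.001 0.001 0 -0.032; 0 0.213 0.052 0 0.001 0 -0.032; 0 0.211 0.059 0 0.001 0 -0.032; 0 0.209 0.066 0 0.001 0 -0.032; 0 0.206 0.073 0 0.001 0 -0.032; 0 0.204 0.08 0 0.001 0 -0.032; 0 0.201 0.086 0 0.001 0 -0.032; 0 0.198 0.093 0 0.001 0 -0.032
```

apply_moves(moves="0 0.215 -0.03 0 0 0 -0.032; 0 0.22 -0.02 0 0 0 -0.032; 0 0.22 -0.015 0 0 0 -0.032; 0 0.22 -0.005 0 0 0 -0.032; 0 0.22 0 0 0 0 -0.032; 0 0.22 0.01 0 0 0 -0.032; 0 0.22 0.015 0 0 0 -0.032; 0 0.22 0.025 0 0 0 -0.032; 0 0.215 0.03 0 0 0 -0.032; 0 0.215 0.035 0 0 0 -0.032")

```text
time_s: 12.43
tool_pos: [0.5185, -0.0733, 0.1927]
orientation: [[0.095, 0.995, -0.002], [0.995, -0.095, 0.001], [0.001, -0.002, -1.0]]
force: [0.4, -1.0, 0.5]
finger_gap: 0.0481
grasp_force: 62.0
```

apply_moves(moves="0 0.215 0.045 0 0 0 -0.032; 0 0.215 0.05 0 0 0 -0.032; 0 0.21 0.06 0 0 0 -0.032; 0 0.21 0.065 0 0 0 -0.032; 0 0.205 0.075 0 0 0 -0.032; 0 0.205 0.08 0 0 0 -0.032; 0 0.2 0.085 0 0 0 -0.032; 0 0.2 0.095 0 0 0 -0.032; 0 0 0 0 0 0 0; 0 0 0 0 0 0 0")

```text
time_s: 13.27
tool_pos: [0.5706, 0.0938, 0.1926]
orientation: [[-0.172, 0.985, -0.002], [0.985, 0.172, -0.0], [0.0, -0.002, -1.0]]
force: [-1.0, -0.3, -0.2]
finger_gap: 0.0475
grasp_force: 62.0
```

```bash
python3 - <<'E'
from h import *
s=monitor.state();T=tcpT(s);print(s['time_s'],s['tool_pos'],s['orientation'],s['force'])
a=grab_frame('wrist');save('w6',a)
for t in ['handle','hinge','clamp']:print(t,[(np.round(d['position'],4),round(d['score'],2)) for d in spot_point('wrist',t)])
E
```

```text
13.2667 [0.5706 0.0938 0.1926] [[-0.1722  0.9851 -0.0024]
 [ 0.9851  0.1722 -0.0003]
 [ 0.0001 -0.0024 -1.    ]] [-1.0335 -0.2759 -0.2082]
handle [(array([0.4748, 0.0681, 0.078 ]), 0.61)]
hinge [(array([0.6516, 0.0991, 0.0535]), 0.67), (array([0.475 , 0.0689, 0.0811]), 0.64)]
clamp [(array([0.648 , 0.0998, 0.0524]), 0.36)]
```

View pics/w6.png

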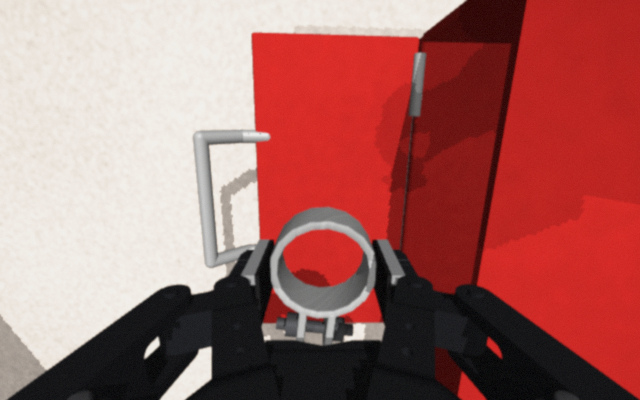

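The clamp is held level at (323,265), over the middle of the lowered door. I lower it.

apply_moves(moves="0 0 0 0.3 0 0 0; 0 0 0 0.35 0 0 0; 0 0 0 0.3 0 0 0; 0 0 0 0.2 0 0 0; 0 0 0 0.1 0 0 0; 0 0 0 0 0 0 0; 0 0 0 0 0 0 0")

```text
time_s: 14.05
tool_pos: [0.5719, 0.0923, 0.069]
orientation: [[-0.169, 0.986, 0.0], [0.986, 0.169, -0.0], [-0.0, 0.0, -1.0]]
force: [0.2, -0.4, -0.3]
finger_gap: 0.048
grasp_force: 62.0
```

apply_moves(moves="0 0 0 0.03 0 0 0; 0 0 0 0.02 0 0 0; 0 0 0 0.01 0 0 0; 0 0 0 0 0 0 0; 0 0 0 0 0 0 0")

```text
time_s: 14.47
tool_pos: [0.5727, 0.0928, 0.064]
orientation: [[-0.17, 0.985, 0.003], [0.985, 0.17, -0.0], [-0.001, 0.003, -1.0]]
force: [0.6, -0.4, 2.9]
finger_gap: 0.0479
grasp_force: 62.4
```

apply_moves(moves="0 0 0 0.01 0 0 0; 0 0 0 0.01 0 0 0; 0 0 0 0 0 0 0; 0 0 0 0 0 0 0")

```text
time_s: 14.8
tool_pos: [0.5728, 0.0928, 0.0635]
orientation: [[-0.171, 0.985, 0.003], [0.985, 0.171, -0.0], [-0.001, 0.003, -1.0]]
force: [-1.5, -0.4, 16.1]
finger_gap: 0.0479
grasp_force: 63.6
```

The force shows contact at 16 N, so I release and lift.

apply_moves(moves="0 0 0 -0.01 0 0 0; 0.85 0 0 0 0 0 0; 0.85 0 0 0 0 0 0; 0.85 0 0 0 0 0 0; 0.85 0 0 0 0 0 0; 0.85 0 0 -0.1 0 0 0; 0.85 0 0 -0.3 0 0 0; 0.85 0 0 -0.4 0 0 0; 0.85 0 0 -0.4 0 0 0; 0.85 0 -0.1 -0.2 0 0 0")

```text
time_s: 15.63
tool_pos: [0.5657, 0.0912, 0.207]
orientation: [[-0.17, 0.985, 0.01], [0.985, 0.17, -0.0], [-0.002, 0.01, -1.0]]
force: [1.3, -0.8, -0.7]
finger_gap: 0.0727
grasp_force: 0.0
```

```bash
python3 - <<'E'
from h import *
s=monitor.state();T=tcpT(s);print(s['time_s'],s['tool_pos'],s['force'],s['finger_gap'])
a=grab_frame('wrist');save('w7',a)
for t in ['handle','clamp']:print(t,[(np.round(d['position'],4),round(d['score'],2)) for d in spot_point('wrist',t)])
b=grab_frame('top')
for t in ['handle','clamp']:print(t,[(np.round(d['position'],4),round(d['score'],2)) for d in spot_point('top',t)])
E
```

```text
15.6333 [0.5657 0.0912 0.207 ] [ 1.3136 -0.7514 -0.6585] 0.07270042002166387
handle [(array([0.4724, 0.0721, 0.0769]), 0.85)]
clamp []
handle [(array([0.4756, 0.0734, 0.0801]), 0.9)]
clamp [(array([ 0.3051, -0.3146,  0.0016]), 0.75), (array([ 0.4306, -0.4283, -0.0029]), 0.56)]
```

View pics/w7.png

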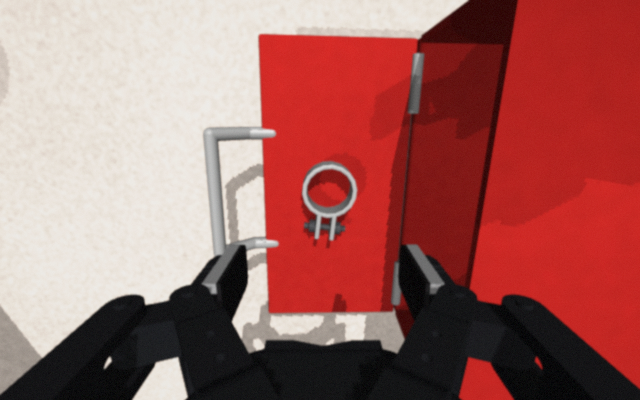

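The clamp lies flat on the door, with its ring at (330,190) and the fingers clear. I go back to the handle.

apply_moves(moves="0.6 -0.03 -0.32 0 0 0 0; 0.4 0 -0.32 0 0 0 0; 0.4 0 -0.31 0 0 0 0; 0.4 0 0 0.3 0 0 0; 0.4 0 0 0.4 0 0 0; 0.4 0 0 0.4 0 0 0; 0.4 0 0 0 0 0 0; 0.4 0 0 0 0 0 0")

```text
time_s: 16.6
tool_pos: [0.4659, 0.0722, 0.0888]
orientation: [[-0.17, 0.985, -0.01], [0.985, 0.17, 0.001], [0.002, -0.01, -1.0]]
force: [0.1, 0.5, -0.4]
finger_gap: 0.0343
grasp_force: 0.0
```

```bash
python3 - <<'E'
from h import *
s=monitor.state();T=tcpT(s);print(s['time_s'],s['tool_pos'],s['orientation'],s['force'],s['finger_gap'])
a=grab_frame('wrist');save('w8',a)
for t in ['handle','clamp']:print(t,[(np.round(d['position'],4),round(d['score'],2)) for d in spot_point('wrist',t)])
uv=mask_uv('wrist','handle')
if uv is not None:
    hsv=cv2.cvtColor(a,cv2.COLOR_RGB2HSV)
    P=onplane('wrist',uv,.0805,T); Q=(np.c_[P,np.ones(len(P))]@np.linalg.inv(T).T)[:,:2]
    sat=hsv[uv[:,1],uv[:,0],1]
    for lo in np.arange(-.02,.06,.01):
        k=(sat<90)&(Q[:,0]>lo)&(Q[:,0]<lo+.01)&(abs(Q[:,1])<.03)
        if k.sum()>5: print(f'x {lo:.2f} y',np.percentile(Q[k,1],[5,50,95]),k.sum())
arc(1.54,-.01,31)
E
```

```text
16.6 [0.4659 0.0722 0.0888] [[-0.1701  0.9854 -0.0098]
 [ 0.9854  0.1701  0.0008]
 [ 0.0025 -0.0096 -1.    ]] [ 0.1279  0.529  -0.4152] 0.03429527133544398
handle [(array([0.4742, 0.0685, 0.0804]), 0.94), (array([0.6495, 0.1024, 0.0525]), 0.47)]
clamp [(array([0.5707, 0.0922, 0.0576]), 0.59)]
x -0.02 y [0.0003 0.0057 0.0112] 383
x -0.01 y [0.0008 0.0061 0.0116] 390
x 0.00 y [0.0007 0.006  0.0114] 391
x 0.01 y [0.0007 0.0064 0.0117] 418
x 0.02 y [0.0012 0.0063 0.0119] 447
x 0.03 y [0.0006 0.0062 0.0121] 483
x 0.04 y [0.0016 0.0085 0.0236] 664
x 0.05 y [0.003  0.0164 0.0288] 1094
0 0 0.015 -0.089 0 0 0; 0 0 0.019 -0.088 0 0 0; 0 0 0.024 -0.087 0 0 0; 0 0 0.028 -0.086 0 0 0; 0 0 0.032 -0.085 0 0 0; 0 0 0.037 -0.083 0 0 0; 0 0 0.041 -0.081 0 0 0; 0 0 0.045 -0.079 0 0 0; 0 0 0.049 -0.076 0 0 0; 0 0 0.052 -0.074 0 0 0; 0 0 0.056 -0.071 0 0 0; 0 0 0.059 -0.068 0 0 0; 0 0 0.063 -0.065 0 0 0; 0 0 0.066 -0.062 0 0 0; 0 0 0.069 -0.059 0 0 0; 0 0 0.072 -0.055 0 0 0; 0 0 0.075 -0.051 0 0 0; 0 0 0.077 -0.048 0 0 0; 0 0 0.079 -0.044 0 0 0; 0 0 0.081 -0.040 0 0 0; 0 0 0.083 -0.036 0 0 0; 0 0 0.085 -0.031 0 0 0; 0 0 0.086 -0.027 0 0 0; 0 0 0.088 -0.023 0 0 0; 0 0 0.089 -0.018 0 0 0; 0 0 0.089 -0.014 0 0 0; 0 0 0.090 -0.009 0 0 0; 0 0 0.090 -0.005 0 0 0; 0 0 0.091 -0.000 0 0 0; 0 0 0.090 0.004 0 0 0; 0 0 0.090 0.009 0 0 0;
```

The bar sits 6 mm towards +y of the TCP. I correct for that, go down and close.

apply_moves(moves="0.4 0 0.06 0 0 0 0; 0.4 0 0 0.15 0 0 0; 0.4 0 0 0.1 0 0 0; 0.4 0 0 0 0 0 0; 0 0 0 0 0 0 0; 0 0 0 0 0 0 0; 0 0 0 0 0 0 0; 0 0 0 0 0 0 0; 0 0 0 0 0 0 0")

```text
time_s: 17.55
tool_pos: [0.4725, 0.0729, 0.0674]
orientation: [[-0.17, 0.985, -0.004], [0.985, 0.17, -0.0], [0.001, -0.004, -1.0]]
force: [-4.7, -1.8, 5.6]
finger_gap: 0.0097
grasp_force: 58.7
```

apply_moves(moves="0 0 0.015 -0.089 0 0 0; 0 0 0.019 -0.088 0 0 0; 0 0 0.024 -0.087 0 0 0; 0 0 0.028 -0.086 0 0 0; 0 0 0.032 -0.085 0 0 0; 0 0 0.037 -0.083 0 0 0; 0 0 0.041 -0.081 0 0 0; 0 0 0.045 -0.079 0 0 0; 0 0 0.049 -0.076 0 0 0; 0 0 0.052 -0.074 0 0 0")

```text
time_s: 18.38
tool_pos: [0.503, 0.0777, 0.1485]
orientation: [[-0.171, 0.985, -0.013], [0.985, 0.171, -0.002], [-0.0, -0.013, -1.0]]
force: [-7.0, -6.9, -6.8]
finger_gap: 0.0097
grasp_force: 58.3
```

apply_moves(moves="0 0 0.056 -0.071 0 0 0; 0 0 0.059 -0.068 0 0 0; 0 0 0.063 -0.065 0 0 0; 0 0 0.066 -0.062 0 0 0; 0 0 0.069 -0.059 0 0 0; 0 0 0.072 -0.055 0 0 0; 0 0 0.075 -0.051 0 0 0; 0 0 0.077 -0.048 0 0 0; 0 0 0.079 -0.044 0 0 0; 0 0 0.081 -0.04 0 0 0")

```text
time_s: 19.22
tool_pos: [0.5668, 0.0877, 0.2072]
orientation: [[-0.172, 0.985, -0.024], [0.985, 0.172, -0.007], [-0.003, -0.025, -1.0]]
force: [-20.1, -10.9, 20.0]
finger_gap: 0.0096
grasp_force: 58.9
```

```bash
python3 - <<'E'
from h import *
s=monitor.state();T=tcpT(s);print(s['time_s'],s['tool_pos'],s['force'],s['finger_gap'])
a=grab_frame('wrist');save('w9',a)
for c in ['wrist','side']:
  b=grab_frame(c)
  for t in ['handle','clamp']:print(c,t,[(np.round(d['position'],4),round(d['score'],2)) for d in spot_point(c,t)])
save('s9',b)
E
```

```text
19.2167 [0.5668 0.0877 0.2072] [-20.078  -10.9319  20.0487] 0.009646636758607774
wrist handle [(array([0.5743, 0.0826, 0.2149]), 0.83)]
wrist clamp []
side handle [(array([0.5688, 0.084 , 0.2134]), 0.69)]
side clamp [(array([ 0.3059, -0.3172,  0.0007]), 0.83), (array([0.6479, 0.0895, 0.0812]), 0.64), (array([ 0.4313, -0.4337,  0.0018]), 0.56)]
```

Most of the force is radial, meaning my arc runs about 2.5 mm inside the true one. I shift outward and continue.

apply_moves(moves="0 0 -0.01 -0.025 0 0 0; 0 0 0 0 0 0 0; 0 0 0.083 -0.036 0 0 0; 0 0 0.085 -0.031 0 0 0; 0 0 0.086 -0.027 0 0 0; 0 0 0 0 0 0 0")

```text
time_s: 20.07
tool_pos: [0.5982, 0.0926, 0.2213]
orientation: [[-0.171, 0.985, -0.007], [0.985, 0.171, -0.005], [-0.004, -0.007, -1.0]]
force: [-11.3, -7.7, 16.5]
finger_gap: 0.0092
grasp_force: 59.6
```

```bash
python3 - <<'E'
from h import *
s=monitor.state();T=tcpT(s);print(s['time_s'],s['tool_pos'],s['force'],s['finger_gap'])
c='side';b=grab_frame(c)
for t in ['handle','clamp']:print(c,t,[(np.round(d['position'],4),round(d['score'],2)) for d in spot_point(c,t)])
save('s10',b)
E
```

```text
20.0667 [0.5982 0.0926 0.2213] [-11.3186  -7.6739  16.4679] 0.00923785786674444
side handle [(array([0.5984, 0.0897, 0.2263]), 0.94), (array([0.6458, 0.0974, 0.0558]), 0.41)]
side clamp [(array([ 0.4321, -0.4309,  0.0035]), 0.88), (array([ 0.3076, -0.3215,  0.0026]), 0.73), (array([0.6486, 0.0903, 0.085 ]), 0.63)]
```

```bash
python3 - <<'E'
import cv2,numpy as np
b=cv2.imread('pics/s10.png');a=cv2.imread('pics/s9.png')
f=lambda x:cv2.resize(x[130:230,320:420],(400,400),interpolation=cv2.INTER_CUBIC)
cv2.imwrite('pics/v10.png',np.hstack([f(a),f(b)]))
E
```

```text
(no output)
```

View pics/v10.png

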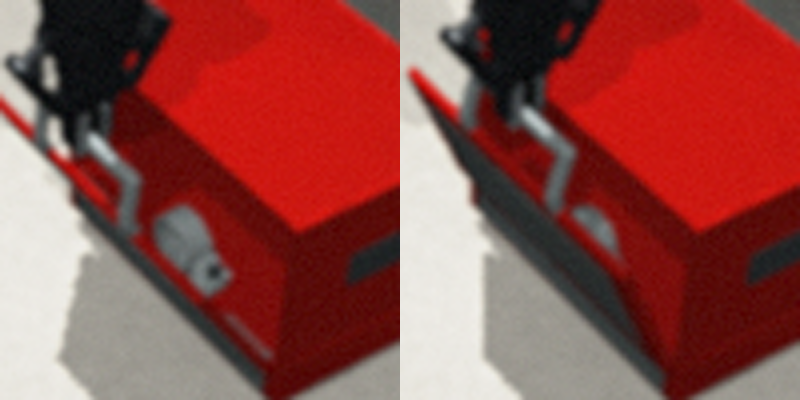

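The clamp stands on its edge inside, leaning on the door and clear of the rim, at about (190,250) on the left and (597,230) on the right. I carry on shutting the door.

apply_moves(moves="0 0 0.088 -0.035 0 0 0; 0 0 0.089 -0.018 0 0 0; 0 0 0.089 -0.014 0 0 0; 0 0 0.09 -0.009 0 0 0; 0 0 0.09 -0.005 0 0 0; 0 0 0.09 0 0 0 0; 0 0 0 0 0 0 0")

```text
time_s: 20.8
tool_pos: [0.6548, 0.1018, 0.2296]
orientation: [[-0.17, 0.985, 0.002], [0.985, 0.17, -0.004], [-0.005, 0.001, -1.0]]
force: [-3.8, -6.5, 10.1]
finger_gap: 0.0096
grasp_force: 62.1
```

apply_moves(moves="0 0 0.05 0.002 0 0 0; 0 0 0.05 0.003 0 0 0; 0 0 0.03 0 0 0 0; 0 0 0 0 0 0 0; 0 0 0 0 0 0 0")

```text
time_s: 21.22
tool_pos: [0.6665, 0.1042, 0.2283]
orientation: [[-0.169, 0.986, 0.001], [0.986, 0.169, -0.003], [-0.004, 0.0, -1.0]]
force: [-4.5, -4.9, 7.0]
finger_gap: 0.0095
grasp_force: 63.0
```

apply_moves(moves="0 0 0.02 0 0 0 0; 0 0 0.02 0 0 0 0; 0 0 0 0 0 0 0; 0 0 0 0 0 0 0")

```text
time_s: 21.55
tool_pos: [0.6693, 0.1046, 0.2281]
orientation: [[-0.169, 0.986, -0.002], [0.986, 0.169, -0.004], [-0.004, -0.003, -1.0]]
force: [-6.7, -6.3, 7.5]
finger_gap: 0.009
grasp_force: 63.0
```

apply_moves(moves="0 0 0.02 0 0 0 0; 0 0 0.01 0 0 0 0; 0 0 0 0 0 0 0; 0 0 0 0 0 0 0")

```text
time_s: 21.88
tool_pos: [0.6693, 0.1046, 0.228]
orientation: [[-0.169, 0.986, -0.009], [0.986, 0.169, -0.005], [-0.004, -0.01, -1.0]]
force: [-11.5, -7.7, 11.4]
finger_gap: 0.0093
grasp_force: 63.4
```

apply_moves(moves="0 0 0.02 0 0 0 0; 0 0 0.02 0 0 0 0; 0 0 0 0 0 0 0; 0 0 0 0 0 0 0")

```text
time_s: 22.22
tool_pos: [0.6693, 0.1047, 0.228]
orientation: [[-0.169, 0.985, -0.019], [0.986, 0.169, -0.007], [-0.004, -0.02, -1.0]]
force: [-20.4, -10.4, 15.9]
finger_gap: 0.0092
grasp_force: 64.0
```

```bash
python3 - <<'E'
from h import *
for c in ['top','side','wrist']:
  b=grab_frame(c);save('f_'+c,b)
  for t in ['handle','chest','hinge','clamp']:print(c,t,[(np.round(d['position'],4),round(d['score'],2)) for d in spot_point(c,t)])
E
```

```text
top handle []
top chest [(array([ 0.6519,  0.0996, -0.0024]), 0.82)]
top hinge [(array([0.6509, 0.0975, 0.0547]), 0.9)]
top clamp [(array([ 0.4297, -0.4326, -0.004 ]), 0.76), (array([ 0.3039, -0.3176,  0.0035]), 0.69)]
side handle [(array([0.6709, 0.0976, 0.2346]), 0.78)]
side chest [(array([ 0.6459,  0.0998, -0.0017]), 0.94)]
side hinge [(array([0.6472, 0.0992, 0.0556]), 0.86)]
side clamp [(array([ 0.4332, -0.4322,  0.0004]), 0.82), (array([ 0.3074, -0.3152,  0.0018]), 0.76)]
wrist handle [(array([0.675 , 0.1023, 0.2305]), 0.8)]
wrist chest []
wrist hinge []
wrist clamp [(array([ 0.3058, -0.3204, -0.0002]), 0.46)]
```

The door meets a rigid stop where it should be shut: the bar is 21 mm behind the hinge line. I ease off, release and lift.

apply_moves(moves="0 0 -0.03 0 0 0 0; 0 0 -0.02 0 0 0 0; 0.4 0 0 0 0 0 0; 0.4 0 0 0 0 0 0; 0.4 0 0 0 0 0 0; 0.4 0 0 -0.1 0 0 0; 0.4 0 0 -0.3 0 0 0; 0.4 0 0 -0.4 0 0 0; 0.4 0 0 -0.4 0 0 0; 0.4 0 0 0 0 0 0")

```text
time_s: 23.8
tool_pos: [0.6774, 0.1079, 0.3567]
orientation: [[-0.171, 0.985, 0.02], [0.985, 0.171, 0.0], [-0.003, 0.02, -1.0]]
force: [1.0, -0.0, 1.7]
finger_gap: 0.0341
grasp_force: 0.0
```

apply_moves(moves="1 0 -0.25 0 0 0 0; 1 0 0 0 0 0 0; 1 0 0 0 0 0 0")

```text
time_s: 24.05
tool_pos: [0.6473, 0.1034, 0.3462]
orientation: [[-0.171, 0.985, 0.001], [0.985, 0.171, 0.0], [0.0, 0.001, -1.0]]
force: [0.1, 1.0, -0.2]
finger_gap: 0.0694
grasp_force: 0.0
```

```bash
python3 - <<'E'
from h import *
s=monitor.state();T=tcpT(s);print(s['time_s'],s['tool_pos'],s['force'],s['finger_gap'])
a=grab_frame('wrist');save('w11',a)
for t in ['handle','hinge','clamp','chest']:print(t,[(np.round(d['position'],4),round(d['score'],2)) for d in spot_point('wrist',t)])
b=grab_frame('side');save('s11',b)
for t in ['handle','clamp','lens','funnel','sockets']:print(t,[(np.round(d['position'],4),round(d['score'],2)) for d in spot_point('side',t)])
# door top front edge: red/non-red transition along chest-x lines at z=.195
hsv=cv2.cvtColor(a,cv2.COLOR_RGB2HSV);red=((hsv[:,:,0]<8)|(hsv[:,:,0]>172))&(hsv[:,:,1]>120)
p=camera_params('wrist');M=np.linalg.inv(T@np.array(p['T_tool_cam']));f=200/np.tan(np.radians(p['vertical_fov']/2))
h=np.array([.6485,.1015]);c=np.array([.9863,.165]);y=np.array([-.165,.9863])
for Y in (.02,.08,.11,.13):
    xs=np.arange(-.03,.04,.001);W=np.c_[h+xs[:,None]*c+Y*y,np.full(len(xs),.195),np.ones(len(xs))]@M.T
    u=np.round(p['cx']+f*W[:,0]/-W[:,2]).astype(int);v=np.round(p['cy']-f*W[:,1]/-W[:,2]).astype(int)
    ok=(u>=0)&(u<640)&(v>=0)&(v<400)
    print(Y,''.join(str(int(red[j,i])) if o else '.' for i,j,o in zip(u,v,ok)),hsv[v[ok],u[ok],2][::3])
E
```

```text
24.05 [0.6473 0.1034 0.3462] [ 0.1257  0.9588 -0.2128] 0.06938453810032824
handle [(array([0.6719, 0.1012, 0.2336]), 0.7)]
hinge []
clamp [(array([ 0.3024, -0.32  , -0.0019]), 0.55)]
chest []
handle [(array([0.6708, 0.0986, 0.2371]), 0.66)]
clamp [(array([ 0.31  , -0.3188,  0.0038]), 0.84), (array([ 0.4287, -0.4308,  0.0042]), 0.76)]
lens [(array([ 0.6001, -0.2879,  0.0016]), 0.64)]
funnel [(array([ 0.5942,  0.4901, -0.0035]), 0.62)]
sockets [(array([0.3732, 0.4533, 0.0045]), 0.71)]
0.02 0000000000000000000001111111111111111111111111110000000000000011111111 [212 208 207 209 138 138 132 125 173 171 148 174 164 108 108 112  90 136
 156 156 124 168 166 148]
0.08 0000000000000000000000111111111111111111111111111111111111111111111111 [209 210 210 212 210 210 210 104 173 173 148 174 175 175 175 174 176 176
 176 175 176 175 173 175]
0.11 0000000000000000000000111111111111111111111111111111111111111111111111 [211 211 207 206 210 209 208 143 170 176 158 174 180 178 178 175 173 174
 175 177 177 177 174 175]
0.13 0000000000000000000000011111111111111111111111111111111111111111111111 [208 207 207 207 203 205 204 187 169 177 168 173 176 176 176 176 174 176
 178 174 177 174 176 175]
```

The door's outer edge lies at -9 mm with only a thin seam at the roof edge, so it is shut. The lens, funnel and sockets have not moved, and the robot is touching nothing.

```bash
python3 -c "
from rig import env; print(env.sign_off())"
```

```text
the job is handed in; nothing more can be done
None
```

I pulled the door fully down, set the smallest clamp on it, and pushed it shut with the clamp inside the chest (last seen on its edge behind the closing door). The lens, funnel and socket case did not move, and the job was handed in at about 24 s.

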